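# Close the brush-cleaner can with its click-stop cap

### The arm

A 6-joint arm with a two-finger parallel gripper is mounted at the origin on the work surface. World frame = base frame: x ahead of the robot, y to its left, z up, the work surface at z = 0. Lengths are in mm, angles in rad, forces in N, time in s.
With the tool pointing down it reaches from about 425 to 950 mm from the base axis. Payload 14.7 kg.
Tool frame: the origin (TCP) lies at the very end of the fingers, on their centre line; the grasp point (between the pads) lies ctrl.pinch_z behind it (ctrl.pinch_z is the distance from the TCP to the grasp point, in mm); z points along the fingers, y is the line along which they close (so a half turn about z gives the same grasp; the last joint's range is limited). The gripper opens to 85 mm and grips with 20 to 120 N. Pads are 22 mm wide; open, the fingers measure 114 mm over their backs; the gripper's body (76 mm by 85 mm) begins 54 mm behind the grasp point. The pads swing forward as they close: fully open they stand 13 mm farther back than shut.
Start: joints at [-1.2, 0.48, 1.596, -0, 1.065, -0.047], TCP at [263.753, -594.076, 231.297] pointing down, gripper open.
Joint ranges: [-2.75, 2.75], [-0.82, 2.05], [0.23, 2.67], [-1.56, 4.7], [0.09, 2.69], [-2.92, 2.92]. Speed limits (rad/s): [1.89, 1.89, 2.39, 3.01, 3.01, 3.01].

### API

Orientations are given as a unit quaternion [w, x, y, z].
In Python, from bench import status, viewer, ctrl, spotter gives the robot as it stands.
- The arm moves only by the shell command python3 -m jog 'ROWS' [FORCE]. ROWS is JSON, a list that holds one entry, the list of rows, each a list of 7 numbers: the turn, a rotation vector about the tool's x, y, z in units of 6 degrees (1.0 is 6 degrees), then the shift along the tool's x, y, z in units of 25 mm (1.0 is 25 mm), then the finger opening in mm, from 0 to 85.4. A call has exactly 8 rows; each row is the pose to reach, as a shift and turn from the pose commanded when the call began, along the tool's axes at that moment; what a row does not reach only later rows make up. A row lasts 1/10 s, in which the tool goes at most 50 mm and 8.59 degrees, less where a joint would pass 70% of its speed; a pose out of reach is approached as far as the arm can. A call with a gripper value outside its range is refused whole. The fingers move at their own pace and stop on an object; FORCE is the grip in N (left out, the last holds). Time passes only in rows, so rows that repeat a pose let the fingers close, or fill a call up. It gives the time, the measured TCP pose, the force, the opening and the grip force at its end, in the units of the state.
- status.sense(): the state, without advancing time (a new reading comes with each control period).
- viewer.get_image(name): name is "scene" or "top" or "wrist"; returns a dict with "frame" (400x640x3 uint8, red, green, blue), "range_z" (400x640 float32, mm along the optical axis (not along the pixel's ray), 0 where there is no reading), "camera_matrix" (3x3 intrinsics, pixels), "R" (3x3) and "t" (3): a world point X has camera coordinates R X + t; the wrist camera has in their place "tool_from_camera" (4x4, takes a point from camera to tool coordinates, whose origin is the TCP and whose axes are the flange's). Camera axes: x right, y down, z forward; pixel columns grow to the right and rows downward; lengths in mm; the calibration is good to about 2 mm. The wrist camera is an equidistant fisheye: a pixel r from the principal point sees the ray r / f radians off the axis. A picture is of the moment at which its call begins: read the wrist's pose just before it.
- ctrl.hand_in(): hands the job in; it is judged then, once.
Trained networks look in the newest picture that a camera, given by its name, has taken for a name from the list of things; names that differ only in an ending like _2 or _b are one class to them, and where a whole thing is asked for, a point or a joint stands for the part that bears it (a point fixed in the world has none). Each returns a list of dicts, best first, with "score" (0 to 1); they miss things now and then, are a little off and sometimes report something else, mostly with a low value. They report only what shows in the picture. A call takes as long as a camera call. They do not tell look-alikes from the thing itself.
- spotter.search_frame(camera, thing): "point" ([x, y, z] in mm, in world coordinates, good to about 4 mm: the middle of the surface that is visible of it).
The state is a dict: "clock": time; "joint_positions": joint angles; "qvel": joint speeds; "joint_torque": joint torques, N m; "eef_pos": TCP position; "eef_rot": TCP orientation; "force": force on the tool from outside, world axes, zero at the start; "torque": the same for the moment, N m; "opening": opening from 0.0 (shut) to 1.0 (fully open); "finger_force": force on a finger pad.
Only numpy, scipy, OpenCV 4.12 (cv2) and the standard library are available. Lean on these libraries where they do the work, as an engineer would, in place of code of your own. Each camera call takes 0.05 s, during which the arm holds its last target. There are 200 camera calls.

### The job

Put the black click-stop cap on the neck of the red brush-cleaner can so that its key drops fully home in the socket, then turn it clockwise until its ratchet clicks and slips: one or two clicks, no more. Press and turn gently, let go of the cap and leave the other things on the table where they are.

Things in the scene. Friction and masses are not known exactly. Their poses are not given: they have to be found in the camera images.
- cap_grip (a point): Centre of the bar grip of the loose black cap (about 240 g), which stands upright on its key, 45 mm above the key's foot; z up the cap's axis, x along the bar. The orange bar is 50 mm long (x), 16 mm thick (y), 27 mm high (14 mm below to 13 mm above this point) and stands on a black disc 62 mm across, 12 mm thick.
- cap: The cap again, origin at the key's foot. Under the disc: a yellow ratchet ring (52 mm across, its underside 16 mm above the foot), then the square steel key, 22 x 22 mm, 16 mm high; its lowest 3 mm are a round tapered foot, 19 to 21.6 mm across. The hidden key is not in line with the bar: its sides stand at an unknown angle, up to 32 degrees either way from square with the bar, so its fit must be felt for.
- tick (a point): Red tick on the rim of the yellow ring, 28 mm from the cap's axis, 27 mm below cap_grip; at first on the cap's +x, under the white mark. With the key held in the socket, ring and key turn with the cap up to some 0.3 to 0.45 N m; beyond that the ratchet slips with a click, and a fall in torque, each 18 degrees, and the tick steps back as much (to the cap's +y).
- neck (a point): Centre of the mouth of the square brass socket in the can's neck, 151 mm above the table; z up, x and y along the sides of the hole, which is 25 x 25 mm, 19 mm deep, slightly chamfered. The key goes in 16 mm, any of the four ways round, until the ring rests on the socket's top (cap_grip 29 mm above this point). Keep all contact force on the socket (press, jamming, turning) under 90 N.
- can: Red can, fixed; origin under its middle. 124 mm across, 120 mm to its shoulder; a steel neck 69 mm across ends 2 mm below the socket's top; a dark handle up to 106 mm high stands out 98 mm from the axis on its +x side. The socket turns clockwise against about 0.1 N m for another 10 to 60 degrees, not known beforehand, and then meets a hard stop.
- thinner: Bystander: clear plastic bottle, 60 mm across, 190 mm tall; origin under its middle. Leave alone.
- paint_jar: Bystander: blue plastic paint jar with white lid, 72 mm across, 80 mm tall; origin under its middle. Leave alone.
- ink_jar: Bystander: small amber ink jar, 48 mm across, 55 mm tall; origin under its middle. Leave alone.
- brush_mug: Bystander: blue ceramic cup, 80 mm across, 100 mm tall; origin under its middle. Leave alone.
- pastel_box: Bystander: flat green box, 90 x 150 x 28 mm; origin under its middle. Leave alone.
- sketchbook: Bystander: brown sketchbook lying flat, 150 x 210 x 18 mm; origin under its middle. Leave alone.
- palette_knife: Bystander: palette knife lying flat; origin under its middle. Leave alone.
Things that resemble listed ones, but are neither listed nor needed, are in the scene too. Leave any purple look-alike of the can alone. What is shaped like the cap but pink is not meant.

How it is judged:
By the outcome, as a careful person would: the job done as asked, in the order asked, and still so for the second after the job is handed in, with the robot touching nothing.
It also fails if it takes over 72 s, if anything falls off the work surface, if the arm or the gripper's body presses on something with over 40 N, if the wrist force passes 120 N, or if a joint passes its speed limit or range.

## Working session

There is one attempt and no reset: what is moved stays moved. The work goes in short steps, Python scripts to look and compute and a shell command to move; the robot and the scene stay as the last step left them, time stands still between calls to the robot, and variables do not carry over. Pictures are saved under pics/ and viewed, at most 10 in all, crops included, and the job is handed in when it is done.

```bash
ls; mkdir -p pics; python3 - <<'E'
from bench import status, viewer, ctrl, spotter
import cv2,numpy as np
s=status.sense();print({k:np.round(v,3).tolist() for k,v in s.items()},ctrl.pinch_z)
for n in ("top","scene"):
    d=viewer.get_image(n);cv2.imwrite(f"pics/{n}0.png",d["frame"][:,:,::-1]);np.savez(f"{n}0.npz",**d)
    for t in ("cap_grip","cap","tick","neck","can"):
        print(n,t,[(np.round(r["point"],1).tolist(),round(r["score"],2)) for r in spotter.search_frame(n,t)][:4])
E
```

```text
pics
{'clock': 0.0, 'joint_positions': [-1.2, 0.481, 1.597, -0.0, 1.065, -0.047], 'qvel': [-0.002, -0.0, 0.001, 0.002, 0.001, -0.001], 'joint_torque': [0.002, -95.065, -43.019, -0.0, 0.012, -0.0], 'eef_pos': [263.603, -593.713, 230.689], 'eef_rot': [-0.001, 0.978, 0.207, -0.0], 'force': [-1.0, -0.601, -0.038], 'torque': [-0.034, -0.028, -0.027], 'finger_force': 0.0, 'opening': 1.002} 18.700000000000003
top cap_grip [([516.4, -152.5, 29.6], 0.74), ([392.8, -158.3, 33.0], 0.57), ([473.2, 419.1, 55.7], 0.49)]
top cap [([518.8, -154.1, 31.0], 0.93), ([397.8, -160.6, 33.7], 0.68)]
top tick []
top neck [([524.0, 225.5, 149.8], 0.89), ([313.4, 257.2, 153.8], 0.85)]
top can [([524.7, 216.5, 120.2], 0.67), ([325.5, 249.4, 123.0], 0.58)]
scene cap_grip [([531.0, -158.7, 30.4], 0.83), ([396.7, -167.2, 34.4], 0.57)]
scene cap [([403.2, -165.7, 32.2], 0.92), ([525.7, -160.1, 32.0], 0.89)]
scene tick []
scene neck [([520.7, 222.8, 145.4], 0.58), ([314.2, 260.2, 148.0], 0.51)]
scene can [([344.8, 237.4, 91.6], 0.9), ([557.4, 198.8, 100.8], 0.64)]
```

View pics/top0.png

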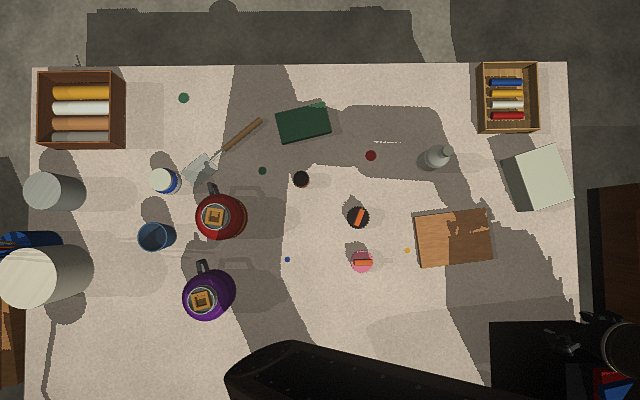

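View pics/scene0.png

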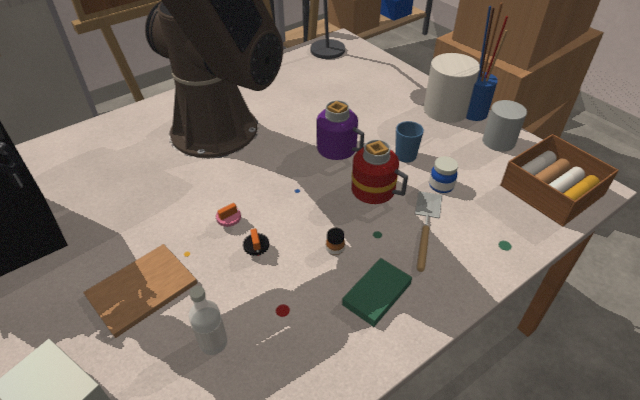

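Top view: the black cap with the orange bar is at (358,217), the red can's socket at (215,216), the pink decoy at (362,261) and the purple decoy at (208,295). The scene view agrees: cap (256,242), red can (375,170). Next I fit the bar and socket orientation from depth and colour.

```bash
cat > h.py <<'E'
import numpy as np,cv2
from scipy.spatial.transform import Rotation as Rn
def cloud(d):
    z=d["range_z"].astype(float);K=d["camera_matrix"];v,u=np.indices(z.shape)
    P=np.stack([(u-K[0,2])/K[0,0]*z,(v-K[1,2])/K[1,1]*z,z],-1)
    return (P-d["t"])@d["R"],z>0
def hsv(d): return cv2.cvtColor(d["frame"],cv2.COLOR_RGB2HSV).astype(int)
def near(P,c,r): return np.hypot(P[...,0]-c[0],P[...,1]-c[1])<r
def rect(p): 
    return cv2.minAreaRect(p[:,:2].astype(np.float32))
E
python3 - <<'E'
from h import *
for n in("top","scene"):
    d=np.load(n+"0.npz");P,ok=cloud(d);H=hsv(d)
    c=near(P,(520,-155),50)&ok
    o=c&(H[...,0]<16)&(H[...,1]>150)&(H[...,2]>90)&(P[...,2]>33)
    t=o&(P[...,2]>52); print(n,"bar",o.sum(),rect(P[o]),"top",t.sum(),rect(P[t]) ,P[t].mean(0))
    k=c&(P[...,2]>8)&~o;print(" disc",k.sum(),cv2.minEnclosingCircle(P[k&(P[...,2]>22)][:,:2].astype(np.float32)))
    w=c&(H[...,1]<60)&(H[...,2]>120)&(P[...,2]>20);print(" white",P[w][:8].round(0).tolist())
    c=near(P,(523,225),50)&ok&(P[...,2]>140)
    b=c&(P[...,2]>147)&(P[...,2]<156)&near(P,(523,225),32)
    print(" neck",b.sum(),P[b].mean(0),cv2.minEnclosingCircle(P[b][:,:2].astype(np.float32)))
    br=b&(H[...,0]>10)&(H[...,0]<32)&(H[...,1]>80);print(" brass",br.sum(),rect(P[br]))
    q=near(P,(523,225),120)&ok&(P[...,2]>60)&(P[...,2]<112)&~near(P,(523,225),68)&~near(P,(315,258),120);print(" handle",q.sum(),P[q].mean(0) if q.any() else 0)
    u=d["frame"]
    x,y=((358,217) if n=="top" else (256,242));a=u[y-25:y+25,x-33:x+33]
    x,y=((215,216) if n=="top" else (376,152));b=u[y-25:y+25,x-33:x+33]
    cv2.imwrite(f"pics/c_{n}.png",cv2.resize(np.hstack([a,b])[:,:,::-1],(792,300),interpolation=cv2.INTER_NEAREST))
cv2.imwrite("pics/c.png",np.vstack([cv2.imread("pics/c_top.png"),cv2.imread("pics/c_scene.png")]))
E
```

```text
top bar 99 ((515.401123046875, -153.78907775878906), (16.19415855407715, 48.42809295654297), 67.9059829711914) top 98 ((515.5971069335938, -153.30630493164062), (15.152090072631836, 48.42809295654297), 67.9059829711914) [ 516.07726058 -153.25493227   57.6955517 ]
 disc 294 ((516.1559448242188, -153.57809448242188), 32.38230895996094)
 white [[505.0, -183.0, 27.0]]
 neck 210 [523.33305815 224.37186407 151.10338448] ((523.0389404296875, 224.8504180908203), 31.865934371948242)
 brass 186 ((522.9852294921875, 225.69996643066406), (42.11153793334961, 41.78669738769531), 80.79420471191406)
 handle 58 [603.57976288 247.94389751  96.85750459]
scene bar 116 ((517.8116455078125, -158.3384246826172), (16.351806640625, 49.145687103271484), 62.78972244262695) top 100 ((517.8123779296875, -158.77288818359375), (15.859858512878418, 49.537139892578125), 68.69793701171875) [ 519.7496999  -159.52212025   57.67852026]
 disc 396 ((517.9738159179688, -158.0389404296875), 33.83192825317383)
 white [[499.0, -131.0, 32.0], [486.0, -157.0, 35.0], [486.0, -160.0, 34.0], [486.0, -166.0, 34.0], [487.0, -164.0, 33.0], [514.0, -125.0, 30.0], [489.0, -173.0, 34.0], [490.0, -171.0, 34.0]]
 neck 173 [523.17697418 224.86667486 150.26219238] ((522.940673828125, 224.81809997558594), 31.756847381591797)
 brass 140 ((523.4664306640625, 221.6097412109375), (46.72151184082031, 45.09354782104492), 77.43707275390625)
 handle 94 [607.10913901 241.21547282  89.63421167]
```

View pics/c.png

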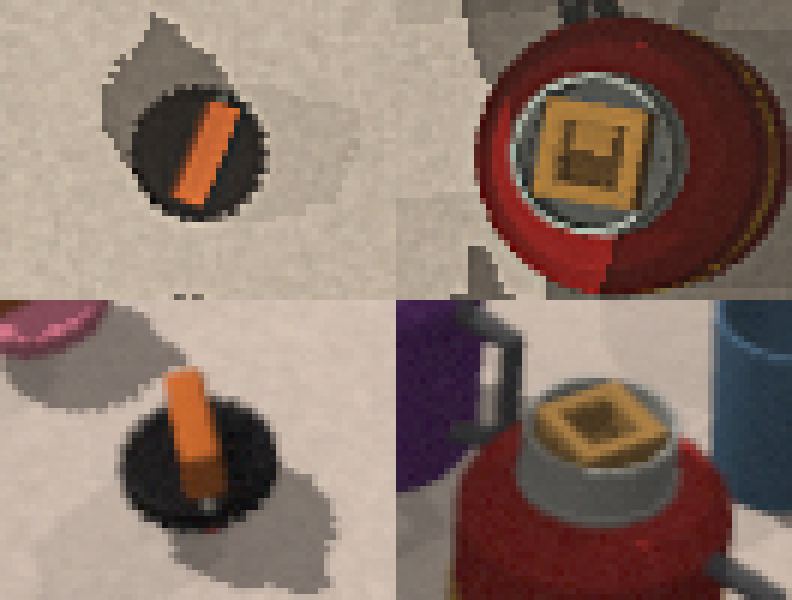

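```bash
cat >> h.py <<'E'
def Rt(q): return Rn.from_quat([q[1],q[2],q[3],q[0]])
def tool(yaw): a=np.radians(yaw);return Rn.from_matrix(np.array([[np.cos(a),np.sin(a),0],[np.sin(a),-np.cos(a),0],[0,0,-1.]]))
def goal(s,p,yaw):
    R=Rt(s["eef_rot"]);x=R.as_matrix()[:,0]
    r=(R.inv()*tool(yaw)).as_rotvec(degrees=True)/6
    t=R.inv().apply(np.array(p)-s["eef_pos"])/25
    print("at",np.round(s["eef_pos"],1),"yaw",round(np.degrees(np.arctan2(x[1],x[0])),2),"-> row",r.round(3).tolist()+t.round(3).tolist(),"clock",s["clock"])
def wpix(K,pc):
    th=np.arctan2(np.hypot(pc[...,0],pc[...,1]),pc[...,2]);ph=np.arctan2(pc[...,1],pc[...,0])
    return np.stack([K[0,2]+K[0,0]*th*np.cos(ph),K[1,2]+K[1,1]*th*np.sin(ph)],-1)
def wcloud(d,s):
    K=d["camera_matrix"];z=d["range_z"].astype(float);v,u=np.indices(z.shape)
    a=(u-K[0,2])/K[0,0];b=(v-K[1,2])/K[1,1];th=np.hypot(a,b);k=np.tan(np.minimum(th,1.5))/np.maximum(th,1e-9)
    P=np.stack([a*k*z,b*k*z,z],-1)
    T=d["tool_from_camera"];P=P@T[:3,:3].T+T[:3,3]
    return Rt(s["eef_rot"]).apply(P.reshape(-1,3)).reshape(P.shape)+s["eef_pos"],(z>0)&(th<1.3)
E
python3 -c "
from h import *;from bench import status
goal(status.sense(),(517,-156,170),158)"
```

```text
at [ 263.7 -594.1  231.3] yaw 23.94 -> row [0.0, 0.0, -22.344, 16.369, -11.906, 2.452] clock 0.6
```

```bash
python3 -m jog '[[[0,0,-1.4,1.5,-1.1,0.2,85],[0,0,-2.8,3,-2.2,0.4,85],[0,0,-4.2,4.5,-3.3,0.6,85],[0,0,-5.6,6,-4.4,0.8,85],[0,0,-7,7.5,-5.5,1,85],[0,0,-8.4,9,-6.5,1.2,85],[0,0,-9.8,10.5,-7.6,1.4,85],[0,0,-11.2,12,-8.7,1.6,85]]]' 40; python3 -c "
from h import *;from bench import status
goal(status.sense(),(517,-156,170),158)"
```

```text
clock: 1.4
eef_pos: [450.5, -272.0, 191.4]
eef_rot: [0.0, 0.698, 0.716, 0.0]
force: [0.3, -0.1, 0.8]
opening: 0.998
finger_force: 0.0
at [ 450.5 -272.   191.4] yaw 91.47 -> row [0.002, 0.006, -11.088, 4.57, 2.779, 0.854] clock 1.4
```

```bash
python3 -m jog '[[[0,0,-1.4,0.8,0.5,0.1,85],[0,0,-2.8,1.6,1,0.2,85],[0,0,-4.2,2.4,1.5,0.3,85],[0,0,-5.6,3.2,2,0.4,85],[0,0,-7,4,2.4,0.6,85],[0,0,-8.4,4.57,2.78,0.85,85],[0,0,-9.8,4.57,2.78,0.85,85],[0,0,-11.09,4.57,2.78,0.85,85]]]'; cat > w.py <<'E'
from h import *;from bench import status,viewer
import sys
def shot(n):
    s=status.sense();d=viewer.get_image("wrist");cv2.imwrite(f"pics/{n}.png",d["frame"][:,:,::-1]);return s,d
E
python3 - <<'E'
from w import *
s,d=shot("w1");P,ok=wcloud(d,s);H=hsv(d);print(d["tool_from_camera"].round(2).tolist(),d["camera_matrix"].tolist())
c=near(P,(517,-156),50)&ok
o=c&(H[...,0]<16)&(H[...,1]>150)&(H[...,2]>90)&(P[...,2]>33);t=o&(P[...,2]>53)
print(o.sum(),P[o].mean(0),rect(P[o]),t.sum(),rect(P[t]),np.percentile(P[t][:,2],[5,50,95]))
k=c&(P[...,2]>25)&(P[...,2]<36);print(cv2.minEnclosingCircle(P[k][:,:2].astype(np.float32)))
goal(s,(517,-156,170),158)
E
```

```text
clock: 2.2
eef_pos: [517.2, -157.3, 169.9]
eef_rot: [-0.0, 0.19, 0.982, 0.0]
force: [0.3, -0.0, -0.3]
opening: 0.994
finger_force: 0.0
[[0.0, -0.96, -0.26, 65.88], [1.0, 0.0, 0.0, -0.81], [-0.0, -0.26, 0.96, -143.62], [0.0, 0.0, 0.0, 1.0]] [[309.70691628693146, 0.0, 320.7033311904791], [0.0, 309.70691628693146, 202.33513571790786], [0.0, 0.0, 1.0]]
1067 [ 515.26475698 -154.74497393   58.81560221] ((518.0194091796875, -155.55691528320312), (17.64446449279785, 51.26249694824219), 67.81485748291016) 991 ((517.3753662109375, -155.350341796875), (14.879117012023926, 48.621341705322266), 67.8674545288086) [57.15262522 58.78777798 59.93912355]
((517.8512573242188, -155.5786895751953), 32.760074615478516)
at [ 517.2 -157.3  169.9] yaw 158.09 -> row [0.0, -0.001, 0.015, 0.026, 0.046, -0.003] clock 2.2
```

View pics/w1.png

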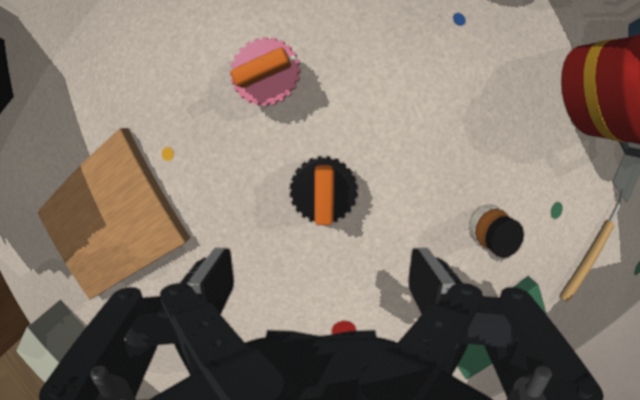

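The wrist view shows the black cap centred at (323,190), with the bar square to the fingers. Fit: centre (517.5,-155.5), yaw -22.2°, top about 58 mm, which matches the stated size. I'll go down and grip it.

```bash
python3 -m jog '[[[0,0,0,0.016,0.07,1,60],[0,0,0,0.016,0.07,2.2,60],[0,0,0,0.016,0.07,3.4,60],[0,0,0,0.016,0.07,4.4,50],[0,0,0,0.016,0.07,5.1,50],[0,0,0,0.016,0.07,5.44,50],[0,0,0,0.016,0.07,5.44,50],[0,0,0,0.016,0.07,5.44,50]]]' 90; python3 -m jog '[[[0,0,0,0,0,0,0],[0,0,0,0,0,0,0],[0,0,0,0,0,0,0],[0,0,0,0,0,0,0],[0,0,0,0,0,0,0],[0,0,0,0,0,0,0],[0,0,0,0,0,0,0],[0,0,0,0,0,0,0]]]'; python3 -c "
from h import *;from bench import status
goal(status.sense(),(517.5,-155.5,230),158)"
```

```text
clock: 3.05
eef_pos: [517.6, -156.3, 34.7]
eef_rot: [0.0, 0.194, 0.981, -0.0]
force: [0.4, 0.4, 0.7]
opening: 0.586
finger_force: 0.0
clock: 3.85
eef_pos: [517.8, -156.4, 34.9]
eef_rot: [0.001, 0.194, 0.981, -0.0]
force: [-1.7, -0.4, 9.4]
opening: 0.168
finger_force: 87.8
at [ 517.8 -156.4   34.9] yaw 157.67 -> row [0.0, 0.014, -0.055, 0.012, 0.029, -7.803] clock 3.85
```

```bash
python3 -m jog '[[[0,0,0,0,0,-0.6,0],[0,0,0,0,0,-1.8,0],[0,0,0,0,0.3,-3.2,0],[0,0,0,0.2,1.2,-4.6,0],[0,0,0,0.5,2.5,-5.8,0],[0,0,0,0.8,4,-6.8,0],[0,0,0,1.1,5.6,-7.6,0],[0,0,0,1.4,7.2,-8.2,0]]]'; python3 -m jog '[[[0,0,0,0.3,1.6,-0.3,0],[0,0,0,0.6,3.2,-0.4,0],[0,0,0,0.9,4.6,-0.4,0],[0,0,0,1.2,5.8,-0.4,0],[0,0,0,1.4,6.6,-0.4,0],[0,0,0,1.4,7,-0.4,0],[0,0,0,1.4,7,-0.4,0],[0,0,0,1.4,7,-0.4,0]]]'; python3 - <<'E'
from w import *
s,d=shot("w2");P,ok=wcloud(d,s);H=hsv(d)
c=near(P,(523,225),45)&ok&(P[...,2]>144)&(P[...,2]<158)
b=c&(H[...,0]>10)&(H[...,0]<32)&(H[...,1]>80)
print(b.sum(),rect(P[b]),np.median(P[b][:,2]),cv2.minEnclosingCircle(P[c][:,:2].astype(np.float32)))
# inner hole: deep points
g=near(P,(523,225),17)&ok&(P[...,2]<147);print("hole",g.sum(),rect(P[g]),P[g].mean(0))
goal(s,(523,225,250),157.7)
print({k:np.round(s[k],2).tolist() for k in("joint_positions","force","torque","opening","finger_force")})
E
```

```text
clock: 4.65
eef_pos: [553.5, 25.1, 241.0]
eef_rot: [0.001, 0.194, 0.981, 0.0]
force: [0.8, 0.1, -2.7]
opening: 0.164
finger_force: 88.8
clock: 5.45
eef_pos: [587.0, 198.1, 248.9]
eef_rot: [-0.0, 0.194, 0.981, -0.0]
force: [-0.4, -0.5, -3.2]
opening: 0.168
finger_force: 88.6
1953 ((524.8583984375, 224.17564392089844), (42.57561492919922, 42.487762451171875), 79.90840148925781) 151.9019877722407 ((524.6978149414062, 224.10958862304688), 34.66958236694336)
hole 963 ((525.0432739257812, 224.3058319091797), (25.59273338317871, 25.542512893676758), 79.4339599609375) [524.44495928 224.39079292 133.64689115]
at [587.  198.1 248.9] yaw 157.68 -> row [-0.005, -0.003, -0.004, 2.779, 0.024, -0.041] clock 5.45
{'joint_positions': [0.28, 0.42, 1.65, -0.0, 1.07, -0.9], 'force': [-0.44, -0.53, -3.18], 'torque': [-0.05, 0.03, 0.01], 'opening': 0.17, 'finger_force': 88.64}
```

View pics/w2.png

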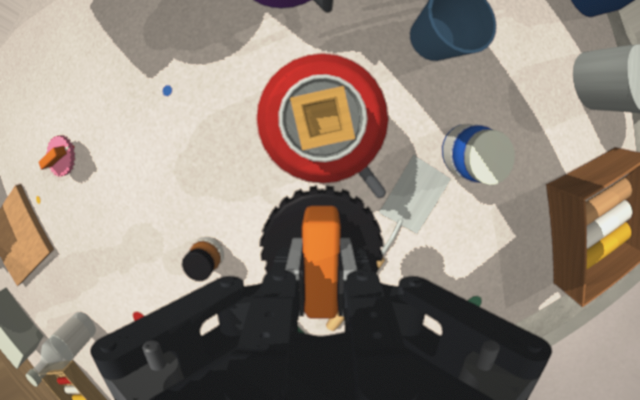

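The wrist view shows the red can's socket at (322,118), yaw about -10.3° (mod 90), centred near (524.6,224.3). The cap is held straight. I'll hover over the socket at cap yaw about +14°, then probe downwards and search clockwise.

```bash
python3 -m jog '[[[0,0,-1,0.6,0,0.2,0],[0,0,-2,1.2,0.01,0.5,0],[0,0,-3,1.8,0.02,0.8,0],[0,0,-4,2.4,0.02,1.2,0],[0,0,-5,2.71,0.02,1.6,0],[0,0,-6,2.71,0.02,2,0],[0,0,-6.05,2.71,0.02,2,0],[0,0,-6.05,2.71,0.02,2,0]]]'; python3 - <<'E'
from w import *
s,d=shot("w3");P,ok=wcloud(d,s)
goal(s,(524.5,224.4,184),194)
R=Rt(s["eef_rot"]);q=R.inv().apply((P-s["eef_pos"]).reshape(-1,3)).reshape(P.shape);H=hsv(d)
o=ok&(H[...,0]<16)&(H[...,1]>150)&(H[...,2]>80)&(abs(q[...,1])<12)&(abs(q[...,0])<40)&(q[...,2]>-40)&(q[...,2]<10)
print("bar in tool",o.sum(),np.percentile(q[o],[2,50,98],axis=0).round(1).tolist())
k=ok&(abs(q[...,2]-4)<7)&(H[...,2]<70)&(q[...,0]>5)&(np.hypot(q[...,0],q[...,1])<40);print("disc",k.sum(),np.percentile(q[k],[1,50,99],axis=0).round(1).tolist())
print(s["force"],s["torque"])
E
```

```text
clock: 6.3
eef_pos: [525.0, 224.2, 199.4]
eef_rot: [0.0, -0.12, 0.993, -0.0]
force: [0.3, -0.1, -2.6]
opening: 0.169
finger_force: 88.7
at [525.  224.2 199.4] yaw -166.24 -> row [-0.001, 0.0, -0.04, 0.019, 0.011, 0.615] clock 6.3
bar in tool 3853 [[-20.8, -8.4, -25.2], [8.7, -0.9, -23.6], [25.7, 6.2, -1.7]]
disc 3615 [[5.4, -29.9, 0.6], [18.8, 0.1, 2.3], [32.7, 28.3, 9.6]]
[ 0.29054133 -0.14857082 -2.55384455] [-0.01642736 -0.06059717 -0.05936693]
```

```bash
python3 -m jog '[[[0,0,0,0,0.02,0.2,0],[0,0,0,0,0.02,0.4,0],[0,0,0,0,0.02,0.5,0],[0,0,0,0,0.02,0.55,0],[0,0,0,0,0.02,0.58,0],[0,0,0,0,0.02,0.6,0],[0,0,0,0,0.02,0.62,0],[0,0,0,0,0.02,0.62,0]]]'; python3 -m jog '[[[0,0,0,0,0,0.02,0],[0,0,0,0,0,0.04,0],[0,0,0,0,0,0.06,0],[0,0,0,0,0,0.08,0],[0,0,0,0,0,0.1,0],[0,0,0,0,0,0.1,0],[0,0,0,0,0,0.1,0],[0,0,0,0,0,0.1,0]]]'; python3 -c "
from bench import status
s=status.sense();print(s['torque'],s['joint_torque'])"
```

```text
clock: 7.15
eef_pos: [524.7, 225.5, 183.6]
eef_rot: [0.0, -0.122, 0.993, 0.0]
force: [-0.0, 0.1, -2.9]
opening: 0.166
finger_force: 88.7
clock: 7.95
eef_pos: [524.7, 225.5, 181.1]
eef_rot: [-0.0, -0.122, 0.993, -0.0]
force: [-0.2, 0.7, -2.3]
opening: 0.164
finger_force: 88.7
[-0.03555504  0.01335235  0.00972603] [ 2.57299282e-03 -8.53423834e+01 -3.80348003e+01  1.91475192e-03
  3.87649576e-03 -2.90490379e-05]
```

```bash
python3 -m jog '[[[0,0,0,0,0,0.03,0],[0,0,0,0,0,0.06,0],[0,0,0,0,0,0.09,0],[0,0,0,0,0,0.12,0],[0,0,0,0,0,0.12,0],[0,0,0,0,0,0.12,0],[0,0,0,0,0,0.12,0],[0,0,0,0,0,0.12,0]]]'; python3 -c "
from bench import status
s=status.sense();print(s['torque'])"
```

```text
clock: 8.75
eef_pos: [524.7, 225.5, 178.1]
eef_rot: [0.0, -0.122, 0.993, 0.0]
force: [0.3, -0.0, -3.4]
opening: 0.165
finger_force: 88.7
[-0.06463335 -0.02763755  0.07679185]
```

```bash
python3 -m jog '[[[0,0,0,0,0,0.03,0],[0,0,0,0,0,0.06,0],[0,0,0,0,0,0.09,0],[0,0,0,0,0,0.12,0],[0,0,0,0,0,0.15,0],[0,0,0,0,0,0.18,0],[0,0,0,0,0,0.2,0],[0,0,0,0,0,0.2,0]]]'; python3 -c "
from bench import status
s=status.sense();print(s['torque'])"
```

```text
clock: 9.55
eef_pos: [524.7, 225.5, 173.0]
eef_rot: [-0.0, -0.122, 0.993, -0.0]
force: [0.1, 0.1, -2.5]
opening: 0.166
finger_force: 88.7
[-0.01751091  0.01155586 -0.01370709]
```

```bash
python3 -m jog '[[[0,0,0,0,0,0.03,0],[0,0,0,0,0,0.06,0],[0,0,0,0,0,0.08,0],[0,0,0,0,0,0.1,0],[0,0,0,0,0,0.11,0],[0,0,0,0,0,0.12,0],[0,0,0,0,0,0.12,0],[0,0,0,0,0,0.12,0]]]'; python3 - <<'E'
from w import *
s=status.sense();print(s['torque'])
d=viewer.get_image("scene");cv2.imwrite("pics/s4.png",cv2.resize(d["frame"][90:215,290:450,::-1],(768,600),interpolation=2))
E
```

```text
clock: 10.35
eef_pos: [524.8, 225.5, 170.2]
eef_rot: [0.0, -0.122, 0.993, 0.0]
force: [-0.4, -1.1, 0.7]
opening: 0.166
finger_force: 89.4
[-0.13976195  0.11603369 -0.08107591]
```

View pics/s4.png

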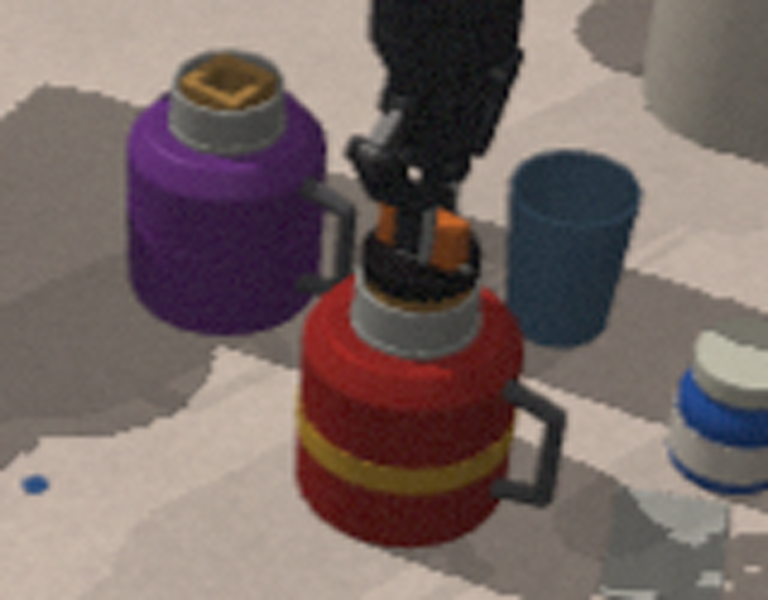

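The scene picture shows the cap seated on the red can's neck, its disc right above the brass at (420,290 in the crop), after going the full 16 mm down with no interference. I'll press slightly and start turning clockwise, reading the torque after each step.

```bash
cat > t.py <<'E'
from h import *;from bench import status
s=status.sense();x=Rt(s["eef_rot"]).as_matrix()[:,0]
print("T%.1f yaw %.2f z %.1f F"%(s["clock"],np.degrees(np.arctan2(x[1],x[0])),s["eef_pos"][2]),np.round(s["force"],1),"M",np.round(s["torque"],3),"j6 %.2f"%s["joint_positions"][5])
E
python3 -m jog '[[[0,0,0,0,0,0.02,0],[0,0,0,0,0,0.02,0],[0,0,0,0,0,0.02,0],[0,0,0,0,0,0.02,0],[0,0,0,0,0,0.02,0],[0,0,0,0,0,0.02,0],[0,0,0,0,0,0.02,0],[0,0,0,0,0,0.02,0]]]' >/dev/null; python3 t.py
python3 -m jog '[[[0,0,0.2,0,0,0,0],[0,0,0.4,0,0,0,0],[0,0,0.6,0,0,0,0],[0,0,0.8,0,0,0,0],[0,0,1,0,0,0,0],[0,0,1,0,0,0,0],[0,0,1,0,0,0,0],[0,0,1,0,0,0,0]]]'>/dev/null; python3 t.py
python3 -m jog '[[[0,0,0.2,0,0,0,0],[0,0,0.4,0,0,0,0],[0,0,0.6,0,0,0,0],[0,0,0.8,0,0,0,0],[0,0,1,0,0,0,0],[0,0,1,0,0,0,0],[0,0,1,0,0,0,0],[0,0,1,0,0,0,0]]]'>/dev/null; python3 t.py
```

```text
T11.2 yaw -166.02 z 170.0 F [-1.5 -0.9  7.7] M [-0.294  0.425 -0.023] j6 -1.46
T12.0 yaw -172.03 z 170.0 F [ 0.4 -0.   5.7] M [-0.221 -0.203  0.013] j6 -1.36
T12.8 yaw -178.02 z 170.0 F [ 1.1 -0.7  5.3] M [-0.324 -0.218  0.041] j6 -1.25
```

```bash
for i in 1; do python3 -m jog '[[[0,0,0.2,0,0,0,0],[0,0,0.4,0,0,0,0],[0,0,0.6,0,0,0,0],[0,0,0.8,0,0,0,0],[0,0,1,0,0,0,0],[0,0,1,0,0,0,0],[0,0,1,0,0,0,0],[0,0,1,0,0,0,0]]]'>/dev/null; python3 t.py; done
python3 -m jog '[[[0,0,0.2,0,0,0,0],[0,0,0.4,0,0,0,0],[0,0,0.6,0,0,0,0],[0,0,0.8,0,0,0,0],[0,0,1,0,0,0,0],[0,0,1,0,0,0,0],[0,0,1,0,0,0,0],[0,0,1,0,0,0,0]]]'>/dev/null; python3 t.py
```

```text
T13.6 yaw 175.98 z 170.1 F [ 1.7 -0.6  5.6] M [-0.492 -0.196  0.011] j6 -1.15
T14.4 yaw 169.98 z 170.0 F [ 1.6 -2.2  6.1] M [-0.655 -0.271  0.047] j6 -1.04
```

```bash
python3 -m jog '[[[0,0,0.2,0,0,0,0],[0,0,0.4,0,0,0,0],[0,0,0.6,0,0,0,0],[0,0,0.8,0,0,0,0],[0,0,1,0,0,0,0],[0,0,1,0,0,0,0],[0,0,1,0,0,0,0],[0,0,1,0,0,0,0]]]'>/dev/null; python3 t.py
python3 -m jog '[[[0,0,0.2,0,0,0,0],[0,0,0.4,0,0,0,0],[0,0,0.6,0,0,0,0],[0,0,0.8,0,0,0,0],[0,0,1,0,0,0,0],[0,0,1,0,0,0,0],[0,0,1,0,0,0,0],[0,0,1,0,0,0,0]]]'>/dev/null; python3 t.py
```

```text
T15.2 yaw 163.98 z 170.0 F [ 2.1 -3.2  5.6] M [-0.798 -0.272  0.058] j6 -0.94
T16.0 yaw 157.98 z 170.0 F [ 2.1 -4.   6.5] M [-0.934 -0.275 -0.008] j6 -0.83
```

```bash
python3 -m jog '[[[0,0,0.2,0,-0.02,0,0],[0,0,0.4,0,-0.02,0,0],[0,0,0.6,0,-0.02,0,0],[0,0,0.8,0,-0.02,0,0],[0,0,1,0,-0.02,0,0],[0,0,1,0,-0.02,0,0],[0,0,1,0,-0.02,0,0],[0,0,1,0,-0.02,0,0]]]'>/dev/null; python3 t.py
python3 - <<'E'
from w import *
s,d=shot("w5");cv2.imwrite("pics/w5.png",cv2.resize(d["frame"][150:300,210:430,::-1],(792,540),interpolation=2))
d=viewer.get_image("scene");cv2.imwrite("pics/s5.png",cv2.resize(d["frame"][125:165,350:405,::-1],(770,560),interpolation=2))
E
```

```text
T16.8 yaw 151.98 z 170.0 F [ 2.2 -2.4  4.6] M [-0.53  -0.25   0.002] j6 -0.73
```

View pics/s5.png

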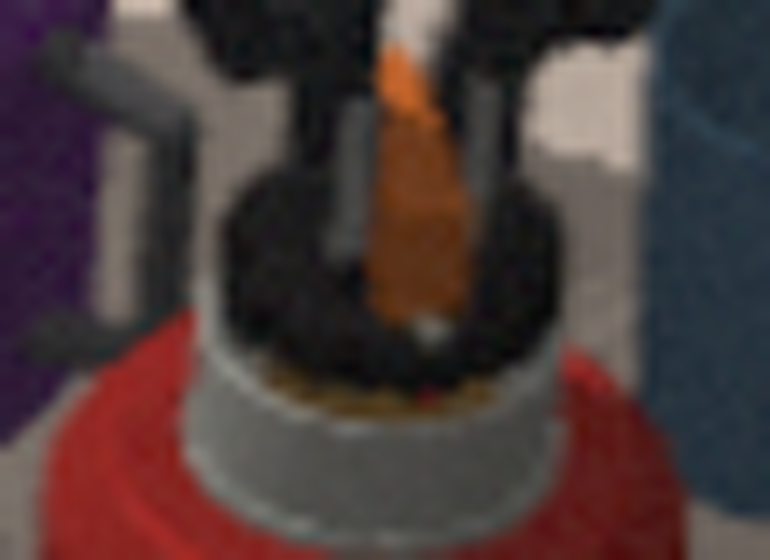

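The scene crop shows the white mark at (430,330) and the red tick at (428,397) below it, so nothing has slipped yet. I'll go on turning.

```bash
python3 -m jog '[[[0,0,0.2,-0.01,-0.01,0,0],[0,0,0.4,-0.01,-0.01,0,0],[0,0,0.6,-0.01,-0.01,0,0],[0,0,0.8,-0.01,-0.01,0,0],[0,0,1,-0.01,-0.01,0,0],[0,0,1,-0.01,-0.01,0,0],[0,0,1,-0.01,-0.01,0,0],[0,0,1,-0.01,-0.01,0,0]]]'>/dev/null; python3 t.py
python3 -m jog '[[[0,0,0.2,0,0,0,0],[0,0,0.4,0,0,0,0],[0,0,0.6,0,0,0,0],[0,0,0.8,0,0,0,0],[0,0,1,0,0,0,0],[0,0,1,0,0,0,0],[0,0,1,0,0,0,0],[0,0,1,0,0,0,0]]]'>/dev/null; python3 t.py
```

```text
T17.7 yaw 145.97 z 170.0 F [ 1.1 -1.   5.7] M [-0.359  0.011  0.003] j6 -0.63
T18.5 yaw 139.97 z 170.0 F [ 0.4 -1.1  6.3] M [-0.486  0.017  0.008] j6 -0.52
```

```bash
python3 -m jog '[[[0,0,0.2,0,0,0,0],[0,0,0.4,0,0,0,0],[0,0,0.6,0,0,0,0],[0,0,0.8,0,0,0,0],[0,0,1,0,0,0,0],[0,0,1,0,0,0,0],[0,0,1,0,0,0,0],[0,0,1,0,0,0,0]]]'>/dev/null; python3 t.py
python3 -m jog '[[[0,0,0.2,0,0,0,0],[0,0,0.4,0,0,0,0],[0,0,0.6,0,0,0,0],[0,0,0.8,0,0,0,0],[0,0,1,0,0,0,0],[0,0,1,0,0,0,0],[0,0,1,0,0,0,0],[0,0,1,0,0,0,0]]]'>/dev/null; python3 t.py
```

```text
T19.3 yaw 133.98 z 170.0 F [ 0.3 -2.4  7.5] M [-0.526  0.075  0.049] j6 -0.42
T20.1 yaw 127.98 z 170.0 F [-2.8 -1.8  8.7] M [-0.462  0.575  0.099] j6 -0.31
```

```bash
python3 -m jog '[[[0,0,0.1,0,0,0,0],[0,0,0.2,0,0,0,0],[0,0,0.3,0,0,0,0],[0,0,0.4,0,0,0,0],[0,0,0.5,0,0,0,0],[0,0,0.5,0,0,0,0],[0,0,0.5,0,0,0,0],[0,0,0.5,0,0,0,0]]]'>/dev/null; python3 t.py
python3 -m jog '[[[0,0,0.1,0,0,0,0],[0,0,0.2,0,0,0,0],[0,0,0.3,0,0,0,0],[0,0,0.4,0,0,0,0],[0,0,0.5,0,0,0,0],[0,0,0.5,0,0,0,0],[0,0,0.5,0,0,0,0],[0,0,0.5,0,0,0,0]]]'>/dev/null; python3 t.py
```

```text
T20.9 yaw 125.00 z 170.0 F [-2.5 -3.5  9.1] M [-0.59   0.685  0.396] j6 -0.26
T21.7 yaw 121.98 z 169.9 F [-2.2 -2.6  9.6] M [-0.639  0.718  0.179] j6 -0.21
```

Torque rose to 0.40 N m and fell to 0.18, which looks like a click. I'll check the tick.

```bash
python3 - <<'E'
from w import *
d=viewer.get_image("scene");cv2.imwrite("pics/s6.png",cv2.resize(d["frame"][125:165,350:405,::-1],(770,560),interpolation=2))
print(spotter.search_frame("scene","tick")[:2])
E
```

```text
Traceback (most recent call last):
NameError: name 'spotter' is not defined
```

View pics/s6.png

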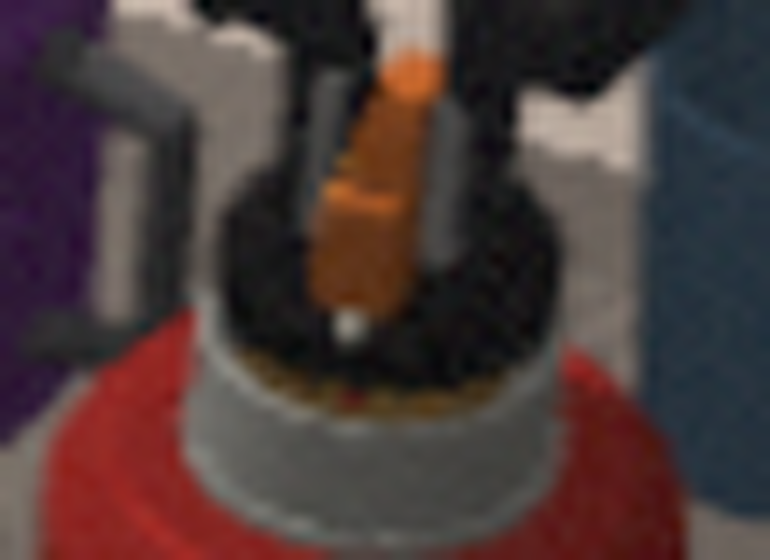

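The mark is at (348,325) and the tick at (353,400), still almost in line, so no full slip yet. I'll continue in small steps.

```bash
python3 -m jog '[[[0,0,0.1,0,0,0,0],[0,0,0.2,0,0,0,0],[0,0,0.3,0,0,0,0],[0,0,0.4,0,0,0,0],[0,0,0.5,0,0,0,0],[0,0,0.5,0,0,0,0],[0,0,0.5,0,0,0,0],[0,0,0.5,0,0,0,0]]]'>/dev/null; python3 t.py
python3 -m jog '[[[0,0,0.1,0,0,0,0],[0,0,0.2,0,0,0,0],[0,0,0.3,0,0,0,0],[0,0,0.4,0,0,0,0],[0,0,0.5,0,0,0,0],[0,0,0.5,0,0,0,0],[0,0,0.5,0,0,0,0],[0,0,0.5,0,0,0,0]]]'>/dev/null; python3 t.py; cat > k.py <<'E'
from w import *
d=viewer.get_image("scene");f=d["frame"][147:157,362:392].astype(int);H=hsv(d)[147:157,362:392]
r=f[...,0]-f[...,1]; v,u=np.unravel_index(np.argsort(-(r-(f[...,1]-f[...,2])).ravel())[:4],r.shape)
print("tick px(crop)",[((a+12)*14+7,(b+22)*14+7,f[b,a].tolist()) for a,b in zip(u,v)])
cv2.imwrite("pics/k.png",cv2.resize(d["frame"][125:165,350:405,::-1],(770,560),interpolation=2))
E
python3 k.py
```

```text
T22.6 yaw 118.97 z 169.9 F [-1.9 -2.6  7. ] M [-0.646  0.476 -0.014] j6 -0.15
T23.4 yaw 115.96 z 170.0 F [-2.3  0.1  8.2] M [-0.121  0.467 -0.045] j6 -0.10
tick px(crop) [(np.int64(175), np.int64(357), [145, 38, 35]), (np.int64(175), np.int64(343), [146, 41, 38]), (np.int64(175), np.int64(385), [141, 37, 33]), (np.int64(175), np.int64(371), [146, 42, 36])]
```

```bash
python3 t.py; python3 - <<'E'
import cv2,numpy as np
for n in("s5","s6","k"):
    f=cv2.resize(cv2.imread(f"pics/{n}.png"),(55,40),interpolation=cv2.INTER_AREA).astype(int)
    print(n);print((f[25:31,18:38,2]-2*f[25:31,18:38,1]+f[25:31,18:38,0]))
    print("white",f[21:26,18:38].min(2))
E
```

```text
T23.4 yaw 115.96 z 170.0 F [-1.6 -0.2  8.1] M [-0.069  0.425 -0.061] j6 -0.10
s5
[[ -3   0   5   1  -3   3   3   4  -5   0   0  -1  -4  -4   0   2   3   0
    4   0]
 [ -4  -4  -3  -4   1   0   1   4   3   0  -2  -1  -1  -7  -1  -5  -1  -2
    0  -1]
 [ -3  -2  -8  -7   0  -6  -4  -2   1  -1  -2  -1  19  10   1  -5  -5  -3
   -2  -3]
 [ -3  -6  -5  -6  -6 -11  -7  -5  -9 -10  -9   5  34  11  -5  -8  -6  -3
   -4  -2]
 [ -4  -2  -4  -7  -4  -4  -6  -8  -8  -8  -8  -6   1  -4  -6  -5  -2  -2
    2  -5]
 [ -4  -4  -4  -3  -2  -1  -4  -4  -2  -3  -3  -2  -5  -4  -5   1   1  -3
    0  -2]]
white [[23 24 23 31 27 25 24 22 26 18 26 27 24 20 16 24 20 18 21 19]
 [13 17 25 29 27 28 28 27 30 21 24 41 53 40 20 25 17 16 21 14]
 [12 18 22 27 25 27 26 27 29 26 23 47 80 71 39 23 22 20 15 14]
 [32 27 15 21 22 22 17 18 23 26 25 31 54 48 28 16 16 14 14 17]
 [63 38 24 18 20 18 17 16 19 20 21 22 22 24 20 15 19 15 16 34]]
s6
[[ -6  -3  -6  -5   1   4  -2   1   5   3  -3   0  -3   2   2  -1   0   0
   -1   1]
 [ -6  -4  -6  -2   1  -2   1  -2   3   3   2   1   6   3  -2  -1   0  -4
   -1  -3]
 [ -3 -10  -6
[... 1004 characters left out ...]
1
    1  -5]
 [ -3  -6  -5  -7  -9 -10  -8  13  37  21  -6  -9  -5  -5 -10  -8  -7  -3
   -2   0]
 [ -2  -2  -4  -5  -3  -7  -7  -4   2  -4  -3  -3  -8  -3  -9  -3  -5  -3
   -5  -1]
 [ -3  -2  -2  -4  -1  -1  -5  -2  -4  -6   0   0  -1  -4  -4   2  -3  -2
   -5  -3]]
white [[ 22  21  22  28  24  37  36  21  18  20  19  18  21  20  21  18  18  18
   18  16]
 [ 20  26  28  27  50 111 102  52  25  19  20  19  22  20  18  23  19  25
   19  11]
 [ 14  20  21  19  50  88  78  40  25  25  18  20  18  20  22  23  22  14
   15  15]
 [ 20  19  21  14  25  37  31  19  18  22  20  21  19  22  18  14  17  13
   18  19]
 [ 28  29  17  14  15  12  14  20  19  15  18  16  17  18  19  12  13  17
   17  51]]
```

The torque fell to about 0 and the tick went from 0.4 to 2.6 px behind the mark (about 15°), so one click has happened. A few degrees more will settle it in the detent; the second click is still well off.

```bash
python3 -m jog '[[[0,0,0.1,0,0,0,0],[0,0,0.2,0,0,0,0],[0,0,0.3,0,0,0,0],[0,0,0.4,0,0,0,0],[0,0,0.5,0,0,0,0],[0,0,0.6,0,0,0,0],[0,0,0.7,0,0,0,0],[0,0,0.7,0,0,0,0]]]'>/dev/null; python3 t.py; python3 k.py >/dev/null; python3 - <<'E'
import cv2,numpy as np
f=cv2.resize(cv2.imread("pics/k.png"),(55,40),interpolation=cv2.INTER_AREA).astype(int)
r=(f[26:31,18:38,2]-2*f[26:31,18:38,1]+f[26:31,18:38,0]).clip(8)-8;w=f[20:25,20:38].min(2).clip(40)-40
print("tick",(r.sum(0)@np.arange(18,38))/r.sum()-18,"white",(w.sum(0)@np.arange(20,38))/w.sum()-18,r.max(),w.max())
E
```

```text
T24.2 yaw 111.75 z 169.9 F [-2.1 -0.7  8. ] M [-0.227  0.636  0.14 ] j6 -0.03
tick 7.631578947368421 white 4.692015209125476 18 76
```

One full step (about 18°), and the torque is building again. I'll let go and retreat upwards.

```bash
python3 -m jog '[[[0,0,0,0,0,-0.02,0],[0,0,0,0,0,-0.02,20],[0,0,0,0,0,-0.02,30],[0,0,0,0,0,-0.02,40],[0,0,0,0,0,-0.02,45],[0,0,0,0,0,-0.02,45],[0,0,0,0,0,-0.02,45],[0,0,0,0,0,-0.02,45]]]'; python3 t.py;  python3 -m jog '[[[0,0,0,0,0,-0.3,45],[0,0,0,0,0,-0.8,45],[0,0,0,0,0,-1.6,45],[0,0,0,0,0,-2.6,45],[0,0,0,0,0,-3.6,45],[0,0,0,0,0,-4.4,45],[0,0,0,0,0,-4.8,45],[0,0,0,0,0,-4.8,45]]]'; python3 - <<'E'
from w import *
d=viewer.get_image("scene");P,ok=cloud(d);H=hsv(d)
o=ok&near(P,(524,225),45)&(P[...,2]>165)&(P[...,2]<200)&(H[...,0]<16)&(H[...,1]>150);print("bar top z",np.percentile(P[o][:,2],95),P[o].mean(0))
a=cv2.resize(d["frame"][120:165,345:410,::-1],(780,540),interpolation=2);cv2.imwrite("pics/f.png",a)
E
python3 t.py
```

```text
clock: 25.05
eef_pos: [524.6, 224.7, 170.1]
eef_rot: [0.0, 0.561, 0.828, 0.0]
force: [-0.0, 0.4, 0.8]
opening: 0.532
finger_force: 0.0
T25.1 yaw 111.78 z 170.1 F [-0.   0.4  0.8] M [-0.06  -0.066 -0.024] j6 -0.03
clock: 25.85
eef_pos: [525.3, 224.9, 291.9]
eef_rot: [0.001, 0.561, 0.828, 0.001]
force: [0.6, 0.9, 0.9]
opening: 0.526
finger_force: 0.0
bar top z 194.62287413007007 [528.55649762 215.95349637 184.94288403]
T25.9 yaw 111.78 z 290.5 F [-1.   0.5 -0.8] M [ 0.021 -0.025  0.034] j6 -0.03
```

View pics/f.png

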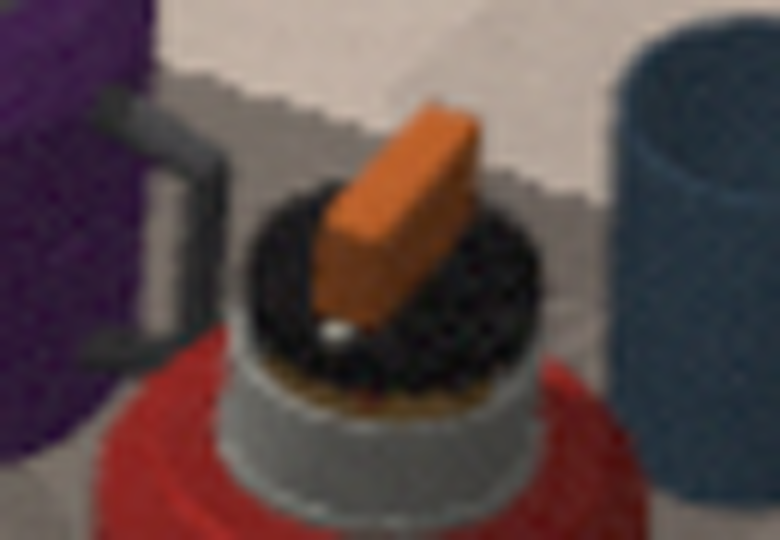

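The cap sits home: bar top at about 193–194 mm (193 expected), white mark at (335,330), tick at (370,400), one step behind. The gripper is clear, so I'm handing in.

```bash
python3 -c "
from bench import ctrl;print(ctrl.hand_in())"
```

```text
the job is handed in; nothing more can be done
None
```

The black cap is fully seated in the red can's socket and was turned clockwise through one ratchet click (torque peaked near 0.40 N m, tick about 18° back); it is released, nothing else was moved, and the job was handed in at about 26 s.

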